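# Press a freshly mounted photograph

## Robot

A 6-joint arm with a two-finger parallel gripper is mounted at the origin on the work surface. World frame = base frame: x ahead of the robot, y to its left, z up, the work surface at z = 0. Lengths are in mm, angles in rad, forces in N, time in s.
With the tool pointing down it reaches from about 350 to 875 mm from the base axis. Payload 4.2 kg.
Tool frame: the origin (TCP) lies at the very end of the fingers, on their centre line; the grasp point (between the pads) lies 19 mm behind it; z points along the fingers, y is the line along which they close (so a half turn about z gives the same grasp; the last joint's range is limited). The gripper opens to 85 mm and grips with 20 to 120 N. Pads are 22 mm wide; open, the fingers measure 114 mm over their backs; the gripper's body (76 mm by 85 mm) begins 54 mm behind the grasp point. The pads swing forward as they close: fully open they stand 13 mm farther back than shut.
Start: joints at [1.547, 0.385, 0.008, 0, -1.194, -0.259], TCP at [174.371, 600.162, 231.312] pointing down, gripper open.
Joint ranges: [-3.14, 3.14], [-1.21, 2.06], [-1.07, 1.41], [-3.16, 2.05], [-2.99, -0.16], [-3.1, 3.1]. Speed limits (rad/s): [2.79, 2.79, 3.14, 3.14, 3.14, 3.14].

## Interface

Orientations are given as a unit quaternion [x, y, z, w].
In Python, from bench import arm, viewer gives the robot as it stands. The module is installed in compiled form; this text tells all that it offers.
- The arm moves only by the tool tcp_steps, called after "Request:" as a command line: name --pt "numbers of a row" for each row, then --argument value for the rest. Schema: {"type":"object","properties":{"ticks":{"type":"array","items":{"type":"number"},"minItems":6,"maxItems":60},"aperture":{"type":"number"},"only":{"type":"string"},"quiet":{"type":"boolean"},"lines":{"type":"string"}},"required":["ticks"],"additionalProperties":false}. ticks is one flat list of numbers that holds 1 to 10 rows one after another, with no inner brackets; each row has 6 numbers: dx, dy, dz in mm, then a rotation vector rx, ry, rz in rad; each row is the pose to reach, as a shift and turn from the pose commanded when the call began, along the tool's axes at that moment; what a row does not reach only later rows make up. A row lasts 1/10 s, in which the tool goes at most 50 mm and 0.15 rad, less where a joint would pass 70% of its speed; a pose out of reach is approached as far as the arm can. aperture is the finger opening in mm, set as the call begins (left out keeps the last). The fingers move at their own pace and stop on an object; the grip force is fixed at half the most. Time passes only in rows, so rows that do not move let the fingers close. The tool returns the time, the measured TCP pose, the force, the opening and the grip force at its end. only (a regular expression) keeps the lines of the reply that match it, lines (a string "A,B") keeps lines A to B, and quiet returns only ok. Input that does not fit is refused with a message, and nothing moves.
- arm.read_state(): the state, without advancing time (a new reading comes with each control period).
- viewer.get_image(name): name is "side" or "top" or "wrist"; returns (picture, depth): 384x512x3 uint8, blue, green, red; 384x512 float32, mm along the optical axis (not along the pixel's ray), 0 where there is no reading.
- viewer.get_calibration(name): a dict with "K" (3x3 intrinsics, pixels), "rvec" (rotation vector, rad) and "tvec" (3), from world to camera coordinates, as OpenCV has them. Camera axes: x right, y down, z forward; pixel columns grow to the right and rows downward; lengths in mm; the calibration is good to about 2 mm. The wrist camera is an equidistant fisheye: a pixel r from the principal point sees the ray r / f radians off the axis. A picture is of the moment at which its call begins: read the wrist's pose just before it. get_calibration takes no time and is no camera call; for the wrist camera it gives the pose at the moment of the call.
- arm.job_done(): hands the job in; it is judged then, once.
The state is a dict: "clock": time; "joints": joint angles; "joint_vel": joint speeds; "joint_efforts": joint torques, N m; "position": TCP position; "ee_rot": TCP orientation; "contact_force": force on the tool from outside, world axes, zero at the start; "wrist_torque": the same for the moment, N m; "gripper_width": finger opening in mm; "grasp_force": force on a finger pad.
Only numpy, scipy, OpenCV 4.12 (cv2) and the standard library are available. Lean on these libraries where they do the work, as an engineer would, in place of code of your own. Each camera call takes 0.05 s, during which the arm holds its last target. There are 200 camera calls.

## Task

Put the freshly glued photograph under pressure to dry. Lay the white plate flat on the mount, centred and with its long side along the mount's long side; lay the plywood board the same way, centred on the plate; then stand the round weight in the middle of the half of the board that is over the photograph, and last the square weight in the middle of the half over the blank end of the mount. Set each thing down gently, never dropping it, and leave the lens cap, the brush and the mug where they are.

Things in the scene. Friction and masses are not known exactly. Their poses are not given: they have to be found in the camera images.
- mount: Target, fixed at any yaw: grey base board 180 x 120 x 10 mm carrying a cream card mount 160 x 100 x 3 mm, upper face 13 mm above the bench. Origin: centre of the underside, on the bench; x along the long side, z up. A dark brown photograph (70 mm along x, 88 mm along y, under 1 mm thick) is pasted on the +x half, centred at x = +38 mm; the -x half is blank.
- plate: Loose flat white plastic plate, 140 x 56 x 14 mm, about 0.18 kg. Origin: centre of the underside; x along the 140 mm side, y along the 56 mm side, z up. Starts flat on the bench, its long side within 0.35 rad of the world y axis.
- board: Loose plywood pressing board, 130 x 50 x 18 mm, about 0.09 kg. Origin: centre of the underside; x along the 130 mm side, y along the 50 mm side, z up. Starts flat on the bench, its long side within 0.35 rad of the world y axis.
- round_weight: Loose round steel weight: a disc of 46 mm diameter and 34 mm height with a knob on its middle (22 mm diameter from 45 to 58 mm height, on a 12 mm neck); about 0.44 kg. Origin: centre of the underside; z up. Starts upright on the bench.
- square_weight: Loose square steel weight: a block 46 x 46 mm and 34 mm high with the same knob on its middle (22 mm diameter from 45 to 58 mm height, on a 12 mm neck); about 0.55 kg. Origin: centre of the underside; x and y along its sides, z up. Starts upright on the bench, its sides within 0.35 rad of the world axes.
- lens_cap: Bystander, loose: dark grey round lens cap, 62 mm diameter, 12 mm high. Origin: centre of the underside. To be left alone.
- brush: Bystander, loose: a small hand brush lying flat, about 200 mm long, along its own x axis. Origin: under its middle. To be left alone.
- mug: Bystander, loose: white mug, 80 mm across, 90 mm high, handle at its +y side. Origin: centre of the underside. To be left alone.
There are look-alikes about, which are no part of the job. There is more than one size of the board; the one meant has the size given above.

How it is judged (in metres and radians):
On the way, in this order (a step that is already met when the one before it is completed fails the run):
1. the white plate lies centred and square on the mount, released (x of plate in the frame of mount between -0.012 and 0.012 m and y of plate in the frame of mount between -0.012 and 0.012 m and z of plate in the frame of mount between 0.009 and 0.017 m and angle between the x axis of plate and the x axis of mount, either way round below 0.15 rad and angle between plate's own z axis and vertical below 0.06 rad and contact force between the fingers and plate below 0.1 N and linear speed of plate below 0.02 m/s), for 0.2 s.
2. the plywood board lies centred and square on the plate, released (x of board in the frame of plate between -0.012 and 0.012 m and y of board in the frame of plate between -0.012 and 0.012 m and z of board in the frame of plate between 0.01 and 0.018 m and angle between the x axis of board and the x axis of plate, either way round below 0.15 rad and angle between board's own z axis and vertical below 0.06 rad and contact force between the fingers and board below 0.1 N and linear speed of board below 0.02 m/s), for 0.2 s.
3. the round weight stands on the board's half over the photograph, released ((x of round_weight in the frame of board between 0.0185 and 0.0465 m or x of round_weight in the frame of board between -0.0465 and -0.0185 m) and y of round_weight in the frame of board between -0.012 and 0.012 m and z of round_weight in the frame of board between 0.014 and 0.022 m and x of round_weight in the frame of mount above 0.004 m and angle between round_weight's own z axis and vertical below 0.08 rad and contact force between the fingers and round_weight below 0.1 N and linear speed of round_weight below 0.02 m/s), for 0.2 s.
4. the square weight stands on the board's other half, released ((x of square_weight in the frame of board between 0.0185 and 0.0465 m or x of square_weight in the frame of board between -0.0465 and -0.0185 m) and y of square_weight in the frame of board between -0.012 and 0.012 m and z of square_weight in the frame of board between 0.014 and 0.022 m and x of square_weight in the frame of mount below -0.004 m and angle between square_weight's own z axis and vertical below 0.08 rad and contact force between the fingers and square_weight below 0.1 N and linear speed of square_weight below 0.02 m/s), for 0.2 s.
At the end, for the whole second after the job is handed in: Plate on mount and board on plate, each centred within 12 mm and parallel within 0.15 rad; weights upright on the board within 14 mm along and 12 mm across of the middle of their halves (32.5 mm from its centre), the round one over the photograph; all released and at rest (all of step 1 and all of step 2 and all of step 3 and all of step 4); the robot touches nothing.
It fails at once if the lens cap, the brush or the mug is moved by more than 20 mm (distance of any of lens_cap, brush, mug from where it was at the start of the episode above 0.02 m).
It fails at once if the plate, the board or a weight is dropped or knocked (moves at over 0.5 m/s out of the fingers, a fall of about 13 mm) ((linear speed of plate above 0.5 m/s and contact force between the fingers and plate below 0.1 N) or (linear speed of board above 0.5 m/s and contact force between the fingers and board below 0.1 N) or (linear speed of round_weight above 0.5 m/s and contact force between the fingers and round_weight below 0.1 N) or (linear speed of square_weight above 0.5 m/s and contact force between the fingers and square_weight below 0.1 N)).
It also fails if it takes over 128 s, if anything falls off the work surface, if the arm or the gripper's body presses on something with over 40 N, if the wrist force passes 120 N, or if a joint passes its speed limit or range.

## Working session

There is one attempt and no reset: what is moved stays moved. The work goes in short steps, Python scripts to look and compute and a tool call to move; the robot and the scene stay as the last step left them, time stands still between calls to the robot, and variables do not carry over. Pictures are saved under pics/ and viewed, at most 14 in all, crops included, and the job is handed in when it is done.

```bash
mkdir -p pics
```

Run:
```python
from bench import arm, viewer
import cv2,numpy as np
print(arm.read_state())
for n in ["top","side"]:
    im,d=viewer.get_image(n); cv2.imwrite(f"pics/{n}0.png",im); np.save(f"pics/{n}0.npy",d); print(n,viewer.get_calibration(n))
```

```text
{'clock': 0.0, 'joints': array([ 1.54661314e+00,  3.85537138e-01,  6.58684179e-03, -4.77027397e-04,
       -1.19398602e+00, -2.58576269e-01]), 'joint_vel': array([ 1.36430166e-03,  5.65877184e-04,  1.25586136e-03,  6.39832292e-04,
        5.28317124e-05, -3.23005057e-04]), 'joint_efforts': array([-1.69181008e-04, -3.92284226e+01,  1.88399863e+01,  4.18613836e+00,
       -4.60464129e-03,  3.92664077e-06]), 'position': array([174.21785784, 599.60663173, 230.22130622]), 'ee_rot': array([ 9.90009528e-01, -1.40996245e-01, -9.50529364e-05,  1.08857481e-03]), 'contact_force': array([-0.39524509, -1.0701718 ,  0.00351414]), 'wrist_torque': array([ 0.01632019, -0.02369292,  0.02458759]), 'grasp_force': 0.0, 'gripper_width': 85.28156254580212}
top {'K': array([[385.52373245,   0.        , 253.25150467],
       [  0.        , 385.52373245, 186.08559715],
       [  0.        ,   0.        ,   1.        ]]), 'rvec': array([ 2.13423163, -2.1934934 ,  0.09121408]), 'tvec': array([  91.00866268,  540.9642843 , 1061.95388177])}
side {'K': array([[360.06773904,   0.        , 262.1178241 ],
       [  0.        , 360.06773904, 193.78782095],
       [  0.        ,   0.        ,   1.        ]]), 'rvec': array([ 2.43955613, -0.30017765,  0.10011569]), 'tvec': array([-477.34372619,  180.78018741,  957.12109552])}
```

View pics/top0.png

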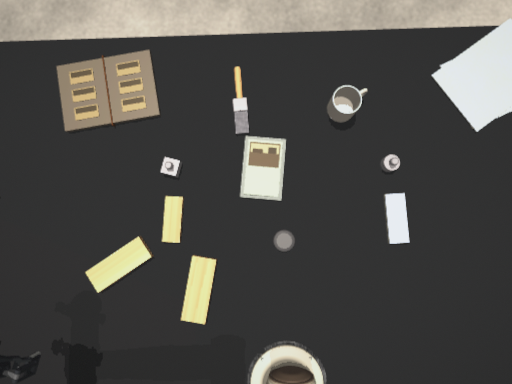

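View pics/side0.png

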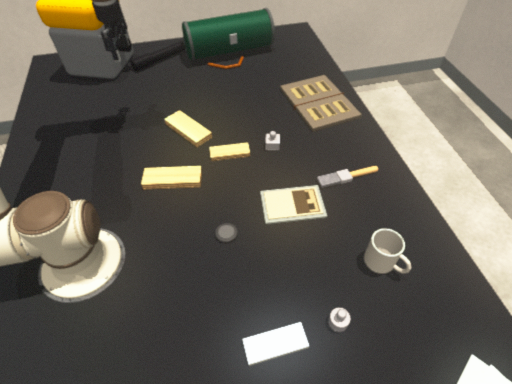

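Candidates: for the board, yellow planks at top px (173,219) at about 130 mm, (119,264) large and (199,290) large, so I choose (173,219). For the plate, the white plate at (397,218) against the paper at (485,75). Round weight (391,162), square weight (170,167). The photo is at the mount's upper end, (264,158).

Create h.py:
```python
import cv2,numpy as np
from bench import arm,viewer
from scipy.spatial.transform import Rotation as R
def ray(c,px,z):
    """pixels -> world points on plane z (pinhole cameras)"""
    Rm=cv2.Rodrigues(c["rvec"])[0]; C=-Rm.T@c["tvec"]
    px=np.atleast_2d(np.float64(px)); d=np.c_[px,np.ones(len(px))]@np.linalg.inv(c["K"]).T@Rm
    return C+d*((z-C[2])/d[:,2])[:,None]
def rect(c,mask,box,z):
    x0,y0,x1,y1=box; m=np.zeros_like(mask); m[y0:y1,x0:x1]=mask[y0:y1,x0:x1]
    k=max(cv2.findContours(m,cv2.RETR_EXTERNAL,cv2.CHAIN_APPROX_NONE)[0],key=cv2.contourArea)
    P=ray(c,k.reshape(-1,2),z)[:,:2]
    (cx,cy),(w,h),a=cv2.minAreaRect(P.astype(np.float32))
    if w<h: w,h,a=h,w,a+90
    return np.round([cx,cy,w,h,(a+90)%180-90],1)
```

Run:
```python
from h import *
im=cv2.imread("pics/top0.png"); d=np.load("pics/top0.npy"); c=viewer.get_calibration("top")
hsv=cv2.cvtColor(im,cv2.COLOR_BGR2HSV); H,S,V=cv2.split(hsv)
yel=np.uint8((V>110)&(S>60)&(H>15)&(H<40))*255; bri=np.uint8(V>110)*255; anyv=np.uint8(V>45)*255
for n,m,b,z in [("board",yel,(150,185,195,255),18),("big1",yel,(75,225,160,300),18),("big2",yel,(172,250,230,330),18),
 ("plate",bri,(370,180,425,260),14),("mount",anyv,(232,130,295,206),10),("sq",bri,(150,145,190,187),34),("rd",anyv,(375,145,410,180),34),("cap",anyv,(265,222,300,256),12)]:
    print(n,rect(c,m,b,z))
Rm=cv2.Rodrigues(c["rvec"])[0]; C=-Rm.T@c["tvec"]; print("cam",C)
for n,u,v in [("board",173,219),("plate",397,218),("mount",264,185),("bench",330,250),("sq",172,170),("big2",199,290)]:
    D=np.median(d[v-2:v+3,u-2:u+3]); p=Rm.T@(D*np.linalg.inv(c["K"])@[u,v,1]-c["tvec"]); print(n,p.round(1))
ph=np.uint8((V<110)&(V>35)&(S>60))*255; print("photo",rect(c,ph,(245,142,285,172),13))
cr=np.hstack([cv2.resize(im[y-32:y+32,x-32:x+32],(256,256),interpolation=2) for x,y in [(173,215),(170,167),(391,162)]])
cr=np.vstack([cr,np.hstack([cv2.resize(im[y-32:y+32,x-32:x+32],(256,256),interpolation=2) for x,y in [(397,218),(264,168),(284,240)]])])
cv2.imwrite("pics/crop1.png",cr)
```

```text
board [457.7 309.8 131.9  52.2  -4.6]
big1 [334.7 462.1 182.   71.3 -57.6]
big2 [260.6 237.6 181.3  71.2 -11.1]
plate [ 443.6 -325.4  141.9   58.9    1.9]
mount [598.9  47.1 218.6 180.5  -1.7]
sq [607.1 311.4  47.7  47.6  74.3]
rd [ 599.8 -315.6   99.3   95.4   -3.3]
cap [393.9  -1.   96.6  92.5  88.5]
cam [ 435.8915344    62.06985692 1111.22314756]
board [456.9 306.4  17.2]
plate [ 442.7 -326.9   13.1]
mount [546.9  45.5  13.4]
bench [ 357.4 -136.7   -0.5]
sq [594.7 304.6  34.2]
big2 [258.9 234.   23.4]Traceback (most recent call last):
  File "<stdin>", line 11, in <module>
  File "h.py", line 11, in rect
    k=max(cv2.findContours(m,cv2.RETR_EXTERNAL,cv2.CHAIN_APPROX_NONE)[0],key=cv2.contourArea)
ValueError: max() iterable argument is empty
```

Run:
```python
from h import *
im=cv2.imread("pics/top0.png"); c=viewer.get_calibration("top")
hsv=cv2.cvtColor(im,cv2.COLOR_BGR2HSV); H,S,V=cv2.split(hsv)
print("V bench",V[250,330],"photo",hsv[160,258],"cap",hsv[240,284],"cardborder",hsv[190,246])
for t in (70,100,130):
    bri=np.uint8(V>t)*255
    for n,b,z in [("mount",(232,130,295,206),10),("sq",(150,145,190,187),34),("rd",(375,145,410,180),34)]:
        print(t,n,rect(c,bri,b,z))
cr=np.vstack([np.hstack([cv2.resize(im[y-32:y+32,x-32:x+32],(256,256),interpolation=2) for x,y in r]) for r in ([(173,215),(170,167),(391,162)],[(397,218),(264,168),(284,240)])])
cv2.imwrite("pics/crop1.png",cr)
```

```text
V bench 51 photo [ 16  83 147] cap [ 17  15 152] cardborder [ 39  15 237]
70 mount [598.5  48.  182.5 122.3  -6.5]
70 sq [606.1 309.3  54.1  48.3  74.2]
70 rd [ 599.8 -311.1   53.3   45.5   88.3]
100 mount [598.6  48.  181.5 121.3  -6.5]
100 sq [607.1 311.4  48.1  47.6  74.2]
100 rd [ 599.7 -312.7   45.5   45.1   -1.7]
130 mount [598.3  47.4 180.3 118.8  -6.6]
130 sq [606.7 311.3  46.9  46.7 -15.7]
130 rd [ 599.6 -314.1   45.6   41.9   -3.4]
```

View pics/crop1.png

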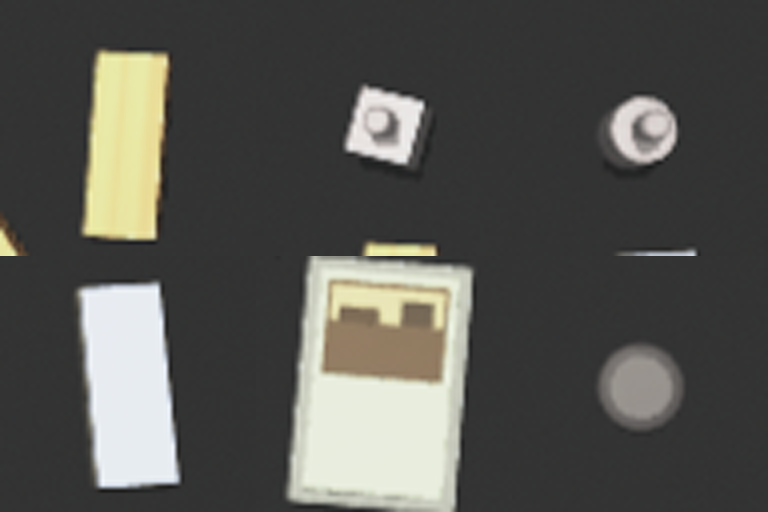

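Crop: the chosen plank is 131.9 x 52 mm (the others are about 181 x 71). The square weight, round weight, plate, and mount with the photo at its upper (world +x) end are all confirmed. Although the text says the long sides lie near world y, the images show them along world x, so I'll go by the images.

Create go.py:
```python
# go.py x y z yaw_deg : shift/turn in tool axes to TCP target, fingers closing along yaw (mod 180, j6 nearest 0)
import sys; from h import *
x,y,z,yaw=map(float,sys.argv[1:5]); s=arm.read_state()
r=R.from_quat(s["ee_rot"]); j=s["joints"]; ty=r.apply([0,1,0]); cur=np.arctan2(ty[1],ty[0])
p=np.array([x,y,z]); c0=1.0*cur-j[0]+j[5]                     # yaw = j1 - j6 + c
opts=[]
for k in (0,1):
    t=np.radians(yaw)+k*np.pi; j6=np.arctan2(y,x)+c0-t; j6=(j6+np.pi)%(2*np.pi)-np.pi; opts.append((abs(j6),j6,t))
_,j6,t=min(opts)
ydir=[np.cos(t),np.sin(t),0]; zd=[0,0,-1]; xd=np.cross(ydir,zd); T=R.from_matrix(np.c_[xd,ydir,zd])
print("pos",s["position"].round(1),"yaw",np.degrees(cur).round(1),"j6",j[5].round(2),"->",j6.round(2))
print("d",r.inv().apply(p-s["position"]).round(1),"rv",(r.inv()*T).as_rotvec().round(3))
```

```bash
python3 go.py 480 60 230 91.9;python3 go.py 443.6 -325.4 60 91.9
```

```text
pos [174.2 599.7 230.3] yaw -106.2 j6 -0.26 -> 1.14
d [444.3 432.9   1.2] rv [ 0.    -0.003  2.825]
pos [174.2 599.7 230.3] yaw -106.2 j6 -0.26 -> 0.39
d [516.9 812.8 172. ] rv [ 0.    -0.003  2.825]
```

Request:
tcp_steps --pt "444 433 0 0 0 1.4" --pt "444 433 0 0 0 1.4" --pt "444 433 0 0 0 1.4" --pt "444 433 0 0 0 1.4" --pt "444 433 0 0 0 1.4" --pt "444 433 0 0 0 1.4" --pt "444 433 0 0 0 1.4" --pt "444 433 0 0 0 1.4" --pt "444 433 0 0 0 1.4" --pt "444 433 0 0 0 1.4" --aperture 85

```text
refused: ticks[0]: [444, 433, 0, 0, 0, 1.4] is not of type 'number' (schema: type "number"). Nothing was moved.
```

I used the wrong layout. The manual says one flat list, 6 numbers to a row, no inner brackets; once more.

Request:
tcp_steps --ticks '[444,433,0,0,0,1.4,444,433,0,0,0,1.4,444,433,0,0,0,1.4,444,433,0,0,0,1.4,444,433,0,0,0,1.4,444,433,0,0,0,1.4,444,433,0,0,0,1.4,444,433,0,0,0,1.4,444,433,0,0,0,1.4,444,433,0,0,0,1.4]' --aperture 85

```text
clock: 1.1
position: [421.0, 163.0, 231.3]
ee_rot: [-0.665, 0.747, 0.0, 0.0]
contact_force: [1.3, 0.3, 0.0]
gripper_width: 85.2
grasp_force: 0.0
```

```bash
python3 go.py 443.6 -325.4 100 91.9
```

```text
pos [421.  163.  231.3] yaw 173.4 j6 -0.85 -> -0.79
d [482.6 -78.6 131.2] rv [0.    0.    1.422]
```

```bash
python3 -c "
from h import *
s=arm.read_state();print(s['joints'].round(3))"
```

```text
[ 0.731  0.085 -0.394 -0.    -1.092 -0.846]
```

Create go.py:
```python
# go.py x y z yaw_deg : shift/turn in tool axes to TCP target, fingers closing along yaw (mod 180, smaller turn)
import sys; from h import *
x,y,z,yaw=map(float,sys.argv[1:5]); s=arm.read_state()
r=R.from_quat(s["ee_rot"]); j=s["joints"]; ty=r.apply([0,1,0]); cur=np.arctan2(ty[1],ty[0])
p=np.array([x,y,z]); dy=(np.radians(yaw)-cur+np.pi/2)%np.pi-np.pi/2; t=cur+dy
j6=j[5]+dy-(np.arctan2(y,x)+np.arcsin(160/np.hypot(x,y))-j[0])
ydir=[np.cos(t),np.sin(t),0]; zd=[0,0,-1]; T=R.from_matrix(np.c_[np.cross(ydir,zd),ydir,zd])
print("pos",s["position"].round(1),"yaw",np.degrees(cur).round(1),"j6",j[5].round(2),"->",j6.round(2),"F",s["contact_force"].round(1),"w",round(s["gripper_width"],1),"g",round(s["grasp_force"],1))
print("d",r.inv().apply(p-s["position"]).round(1),"rv",(r.inv()*T).as_rotvec().round(3))
```

```text
(no output)
```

Request:
tcp_steps --ticks '[483,-79,130,0,0,1.42,483,-79,130,0,0,1.42,483,-79,130,0,0,1.42,483,-79,130,0,0,1.42,483,-79,130,0,0,1.42,483,-79,130,0,0,1.42,483,-79,130,0,0,1.42,483,-79,130,0,0,1.42,483,-79,130,0,0,1.42,483,-79,130,0,0,1.42]'

```text
clock: 2.1
position: [444.5, -319.6, 102.1]
ee_rot: [-0.017, 1.0, 0.0, -0.0]
contact_force: [2.2, -0.2, 0.6]
gripper_width: 85.1
grasp_force: 0.0
```

```bash
python3 go.py 443.6 -325.4 100 91.9
```

```text
pos [ 444.5 -319.6  102.1] yaw 92.0 j6 -1.21 -> -1.2 F [ 2.2 -0.2  0.6] w 85.1 g 0.0
d [ 1.1 -5.8  2.1] rv [ 0.    -0.001  0.001]
```

Request:
tcp_steps --ticks '[0,-6,0,0,0,0,0,-6,0,0,0,0]'

```text
clock: 2.3
position: [444.3, -324.8, 101.8]
ee_rot: [-0.018, 1.0, 0.0, -0.001]
contact_force: [0.7, 0.2, 0.1]
gripper_width: 84.8
grasp_force: 0.0
```

```bash
python3 - <<'E'
from h import *
im,d=viewer.get_image("wrist"); cv2.imwrite("pics/w1.png",im); print(viewer.get_calibration("wrist"))
E
```

```text
{'K': array([[297.31863964,   0.        , 250.16129759],
       [  0.        , 297.31863964, 194.14512401],
       [  0.        ,   0.        ,   1.        ]]), 'rvec': array([-2.00457694, -2.0824674 , -0.35036473]), 'tvec': array([ 340.49919459, -407.7149754 ,  119.01837522])}
```

View pics/w1.png

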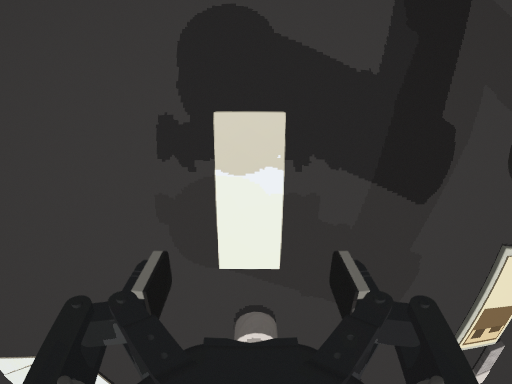

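The plate (corners at about (214,112), (286,112), (280,268), (219,268)) sits centred between the fingers. I'll measure it through the fisheye.

Add to h.py:
```python
def wrect(c,mask,seed,z):
    """wrist (equidistant) mask component holding seed -> rect on plane z"""
    n,l=cv2.connectedComponents(mask); m=np.uint8(l==l[seed[1],seed[0]])
    k=max(cv2.findContours(m,cv2.RETR_EXTERNAL,cv2.CHAIN_APPROX_NONE)[0],key=cv2.contourArea).reshape(-1,1,2).astype(np.float64)
    u=cv2.fisheye.undistortPoints(k,c["K"],np.zeros(4)).reshape(-1,2)
    P=ray(dict(c,K=np.eye(3)),u,z)[:,:2]
    (cx,cy),(w,h),a=cv2.minAreaRect(P.astype(np.float32))
    if w<h: w,h,a=h,w,a+90
    return np.round([cx,cy,w,h,(a+90)%180-90],1)
```

Run:
```python
from h import *
im=cv2.imread("pics/w1.png"); V=im.max(2); c=viewer.get_calibration("wrist")
print(wrect(c,np.uint8(V>120),(250,220),14))
```

```bash
python3 go.py 443.6 -325.4 0 91.9
```

```text
[ 441.5 -324.8  140.4   56.7    2.1]
pos [ 444.6 -323.7  102.4] yaw 92.2 j6 -1.2 -> -1.2 F [-0.6 -0.5 -0. ] w 85.0 g 0.0
d [  0.9  -1.8 102.4] rv [ 0.001 -0.001  0.005]
```

Request:
tcp_steps --ticks '[2,-1,40,0,0,0,2,-1,75,0,0,0,2,-1,92,0,0,0,2,-1,101,0,0,0,2,-1,101,0,0,0]'

```text
clock: 2.85
position: [443.2, -323.4, 1.7]
ee_rot: [-0.02, 1.0, 0.0, -0.001]
contact_force: [-0.1, 0.5, 0.0]
gripper_width: 84.8
grasp_force: 0.0
```

Request:
tcp_steps --ticks '[0,0,0,0,0,0,0,0,0,0,0,0,0,0,0,0,0,0,0,0,0,0,0,0,0,0,0,0,0,0,0,0,0,0,0,0,0,0,0,0,0,0,0,0,0,0,0,0]' --aperture 40

```text
clock: 3.65
position: [444.5, -324.9, 4.1]
ee_rot: [-0.02, 1.0, -0.001, 0.002]
contact_force: [0.0, 1.2, 6.3]
gripper_width: 54.1
grasp_force: 63.1
```

Request:
tcp_steps --ticks '[0,0,-10,0,0,0,0,0,-30,0,0,0,0,0,-60,0,0,0,0,0,-95,0,0,0,0,0,-130,0,0,0,0,0,-160,0,0,0,0,0,-160,0,0,0,0,0,-160,0,0,0]'

```text
clock: 4.45
position: [442.8, -324.3, 162.7]
ee_rot: [-0.019, 1.0, 0.0, 0.001]
contact_force: [-0.6, 0.6, -2.7]
gripper_width: 53.8
grasp_force: 64.0
```

```bash
python3 go.py 598.5 47.6 60 83.5
```

Run:
```python
from h import *
im,d=viewer.get_image("wrist"); cv2.imwrite("pics/w2.png",im)
```

```text
pos [ 442.8 -324.3  162.7] yaw 92.2 j6 -1.19 -> -2.03 F [-0.6  0.6 -2.7] w 53.8 g 64.0
d [-169.6  365.7  103.1] rv [0.    0.002 0.152]
```

View pics/w2.png

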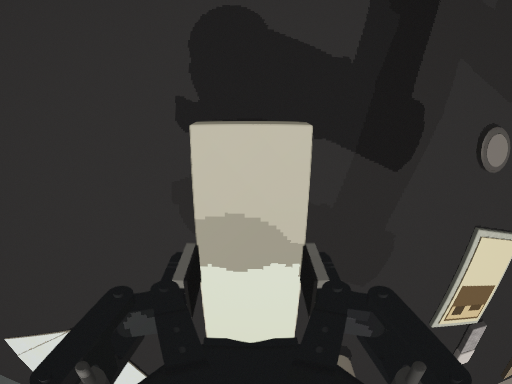

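The plate is held square and level (far edge at (190..312,124)). I'll carry it over the mount.

Request:
tcp_steps --ticks '[-12,26,0,0,0,0.015,-27,59,0,0,0,0.03,-45,97,0,0,0,0.05,-66,142,5,0,0,0.07,-87,188,10,0,0,0.09,-108,233,20,0,0,0.11,-129,278,30,0,0,0.13,-148,319,40,0,0,0.15,-162,350,50,0,0,0.152,-170,366,60,0,0,0.152]'

```text
clock: 5.5
position: [598.6, 50.1, 99.4]
ee_rot: [0.055, 0.998, -0.001, -0.002]
contact_force: [-0.2, -0.9, -2.1]
gripper_width: 54.4
grasp_force: 64.1
```

Request:
tcp_steps --ticks '[0,0,0,0,0,0,0,0,0,0,0,0]'

```text
clock: 5.7
position: [597.6, 47.0, 100.4]
ee_rot: [0.057, 0.998, -0.001, -0.002]
contact_force: [0.3, 0.3, -1.6]
gripper_width: 53.7
grasp_force: 64.1
```

```bash
python3 go.py 598.5 47.6 40 83.5
```

```text
pos [597.6  47.  100.4] yaw 83.5 j6 -2.03 -> -2.03 F [ 0.3  0.3 -1.6] w 53.7 g 64.1
d [-1.   0.8 60.4] rv [-0.002 -0.004  0.   ]
```

Request:
tcp_steps --ticks '[-2,1,20,0,0,0,-2,1,45,0,0,0,-2,1,65,0,0,0,-2,1,75,0,0,0,-2,1,78,0,0,0,-2,1,80,0,0,0,-2,1,80,0,0,0]'

```text
clock: 6.4
position: [601.5, 48.2, 22.8]
ee_rot: [0.057, 0.998, 0.0, 0.001]
contact_force: [-0.1, -0.5, -2.0]
gripper_width: 53.9
grasp_force: 64.1
```

Request:
tcp_steps --ticks '[0,0,1,0,0,0,0,0,2,0,0,0,0,0,2,0,0,0]'

```text
clock: 6.7
position: [601.0, 48.5, 20.2]
ee_rot: [0.057, 0.998, 0.0, 0.0]
contact_force: [-0.4, -1.1, -2.6]
gripper_width: 53.8
grasp_force: 64.1
```

Request:
tcp_steps --ticks '[0,0,1,0,0,0,0,0,2,0,0,0,0,0,2,0,0,0]'

```text
clock: 7.0
position: [600.8, 48.4, 17.8]
ee_rot: [0.057, 0.998, -0.0, -0.0]
contact_force: [0.1, -0.9, -2.1]
gripper_width: 53.8
grasp_force: 64.1
```

Request:
tcp_steps --ticks '[0,0,1,0,0,0,0,0,2,0,0,0,0,0,2,0,0,0]'

```text
clock: 7.3
position: [601.1, 48.4, 17.1]
ee_rot: [0.056, 0.998, -0.0, 0.0]
contact_force: [-2.9, 1.0, 4.4]
gripper_width: 53.6
grasp_force: 64.8
```

Request:
tcp_steps --ticks '[0,0,0,0,0,0,0,0,0,0,0,0,0,0,0,0,0,0,0,0,0,0,0,0,0,0,-2,0,0,0,0,0,-10,0,0,0,0,0,-40,0,0,0,0,0,-80,0,0,0,0,0,-120,0,0,0,0,0,-150,0,0,0]' --aperture 80

```text
clock: 8.3
position: [601.8, 48.5, 169.7]
ee_rot: [0.056, 0.998, 0.0, 0.002]
contact_force: [0.6, 0.3, 0.5]
gripper_width: 80.0
grasp_force: 0.0
```

```bash
python3 go.py 457.7 309.8 150 85.4
```

Run:
```python
from h import *
im,d=viewer.get_image("top"); cv2.imwrite("pics/t2.png",im)
im,d=viewer.get_image("wrist"); cv2.imwrite("pics/w3.png",im)
cv2.imwrite("pics/c2.png",np.hstack([cv2.resize(cv2.imread("pics/t2.png")[100:228,180:340],None,fx=3,fy=3),cv2.resize(im,None,fx=.6,fy=1)[:384]]))
```

```text
pos [601.8  48.5 169.7] yaw 83.5 j6 -2.03 -> -2.54 F [0.6 0.3 0.5] w 80.0 g 0.0
d [172.7 243.4  19.3] rv [ 0.001  0.004 -0.033]
```

View pics/c2.png

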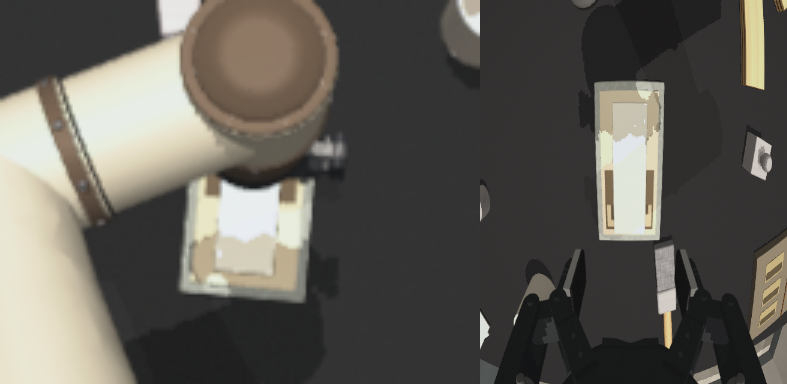

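The plate lies on the mount, parallel and apparently centred (wrist crop (628,170) within the mount (596..664)). I'll check it numerically from the board's position.

Request:
tcp_steps --ticks '[26,36,0,0,0,0,52,73,5,0,0,-0.033,78,110,10,0,0,-0.033,104,146,20,0,0,-0.033,130,183,30,0,0,-0.033,155,219,45,0,0,-0.033,173,244,60,0,0,-0.033,173,244,65,0,0,-0.033,173,244,65,0,0,-0.033]'

```text
clock: 9.3
position: [455.7, 310.2, 99.9]
ee_rot: [0.039, 0.999, -0.001, -0.001]
contact_force: [-0.5, -0.7, -0.6]
gripper_width: 79.7
grasp_force: 0.0
```

Run:
```python
from h import *
im,d=viewer.get_image("top"); cv2.imwrite("pics/t3.png",im); np.save("pics/t3.npy",d)
c=viewer.get_calibration("wrist"); w,d=viewer.get_image("wrist"); cv2.imwrite("pics/w4.png",w)
H,S,V=cv2.split(cv2.cvtColor(w,cv2.COLOR_BGR2HSV))
m=np.uint8((S>50)&(V>90)&(H>12)&(H<40)); print("board",wrect(c,m,(250,190),18))
t=viewer.get_calibration("top"); H,S,V=cv2.split(cv2.cvtColor(im,cv2.COLOR_BGR2HSV)); print("mount",rect(t,np.uint8(V>100),(232,130,295,206),10))
g=np.hstack([cv2.resize(im[125:210,215:310],None,fx=4,fy=4,interpolation=2),cv2.resize(w,None,fx=.66,fy=.8854)]); cv2.imwrite("pics/c3.png",g); print(g.shape)
```

```bash
python3 go.py 457.7 309.8 2 85.4
```

```text
board [454.7 310.  130.1  50.7  -4.3]
mount [598.6  48.  181.5 121.3  -6.5]
(340, 718, 3)
pos [457.  309.8 101.1] yaw 85.4 j6 -2.54 -> -2.54 F [-0.2 -0.  -0.5] w 80.1 g 0.0
d [-0.7  0.1 99.1] rv [-0.     0.    -0.001]
```

View pics/c3.png

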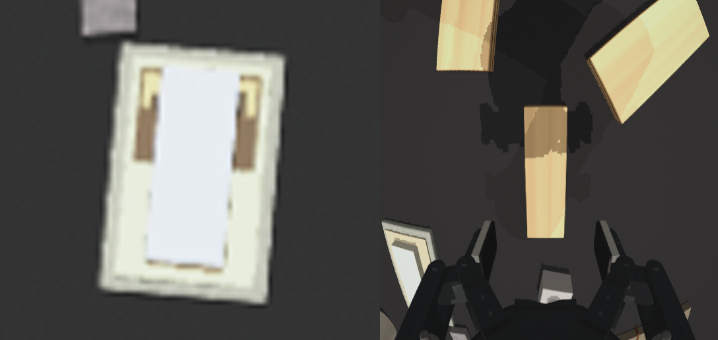

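The plate is on the mount within a few mm. The right half shows the board (525..567, 106..237) centred between the fingers. Now I'll grip the board.

Run:
```python
from h import *
im=cv2.imread("pics/t3.png"); t=viewer.get_calibration("top"); b=im.astype(int)
print("plate",rect(t,np.uint8((b[...,0]>200)&(b[...,0]>b[...,2]+2)),(235,130,295,206),27))
```

```text
plate [600.2  47.7 140.   54.6  -6.7]
```

Request:
tcp_steps --ticks '[1,0,40,0,0,0,1,0,75,0,0,0,1,0,90,0,0,0,1,0,96,0,0,0,1,0,96,0,0,0]'

```text
clock: 9.9
position: [456.3, 309.8, 4.9]
ee_rot: [0.041, 0.999, -0.0, -0.0]
contact_force: [0.5, 1.0, 0.8]
gripper_width: 80.2
grasp_force: 0.0
```

Request:
tcp_steps --ticks '[0,0,0,0,0,0,0,0,0,0,0,0,0,0,0,0,0,0,0,0,0,0,0,0,0,0,0,0,0,0,0,0,0,0,0,0,0,0,0,0,0,0,0,0,0,0,0,0]' --aperture 40

```text
clock: 10.7
position: [456.6, 311.4, 6.8]
ee_rot: [0.04, 0.999, 0.001, 0.001]
contact_force: [0.5, -0.7, 6.1]
gripper_width: 48.1
grasp_force: 62.8
```

Request:
tcp_steps --ticks '[0,0,-10,0,0,0,0,0,-30,0,0,0,0,0,-60,0,0,0,0,0,-95,0,0,0,0,0,-125,0,0,0,0,0,-135,0,0,0,0,0,-135,0,0,0]'

```text
clock: 11.4
position: [455.9, 311.0, 141.7]
ee_rot: [0.04, 0.999, 0.002, 0.001]
contact_force: [-0.6, -0.2, -0.8]
gripper_width: 47.9
grasp_force: 62.1
```

```bash
python3 go.py 600 48 80 83.5
```

```text
pos [455.9 311.  141.7] yaw 85.4 j6 -2.54 -> -2.03 F [-0.6 -0.2 -0.8] w 47.9 g 62.1
d [-164.6 -250.8   61.2] rv [0.003 0.002 0.033]
```

Request:
tcp_steps --ticks '[-14,-21,0,0,0,0,-33,-50,0,0,0,0.01,-55,-84,0,0,0,0.02,-78,-119,0,0,0,0.033,-100,-152,5,0,0,0.033,-122,-186,15,0,0,0.033,-142,-216,25,0,0,0.033,-157,-239,40,0,0,0.033,-165,-251,60,0,0,0.033,-165,-251,60,0,0,0.033]'

```text
clock: 12.4
position: [597.0, 44.4, 74.6]
ee_rot: [0.059, 0.998, -0.001, -0.005]
contact_force: [-1.0, 0.3, -2.0]
gripper_width: 48.2
grasp_force: 62.1
```

Request:
tcp_steps --ticks '[0,0,10,0,0,0,0,0,25,0,0,0,0,0,35,0,0,0,0,0,40,0,0,0,0,0,40,0,0,0]'

```text
clock: 12.9
position: [599.4, 47.6, 39.3]
ee_rot: [0.056, 0.998, -0.0, -0.001]
contact_force: [-0.5, 0.3, -1.4]
gripper_width: 48.2
grasp_force: 62.1
```

```bash
python3 go.py 601 47.7 34 83.4
```

```text
pos [599.4  47.6  39.3] yaw 83.6 j6 -2.03 -> -2.03 F [-0.5  0.3 -1.4] w 48.2 g 62.1
d [-1.6  0.3  5.3] rv [-0.001 -0.001  0.003]
```

Request:
tcp_steps --ticks '[-1,0,1,0,0,0,-1,0,2,0,0,0,-1,0,3,0,0,0,-1,0,3,0,0,0]'

```text
clock: 13.3
position: [601.0, 47.0, 37.1]
ee_rot: [0.057, 0.998, 0.0, 0.0]
contact_force: [-0.0, 0.5, -1.8]
gripper_width: 48.1
grasp_force: 62.1
```

Request:
tcp_steps --ticks '[0,0,1,0,0,0,0,0,2,0,0,0,0,0,2,0,0,0]'

```text
clock: 13.6
position: [600.9, 46.9, 34.8]
ee_rot: [0.057, 0.998, -0.0, -0.0]
contact_force: [-0.7, -0.0, -0.8]
gripper_width: 48.0
grasp_force: 62.1
```

Request:
tcp_steps --ticks '[0,0,1,0,0,0,0,0,1,0,0,0,0,0,1,0,0,0]'

```text
clock: 13.9
position: [601.0, 47.0, 34.0]
ee_rot: [0.057, 0.998, 0.0, 0.0]
contact_force: [-0.2, -0.8, -0.7]
gripper_width: 47.9
grasp_force: 62.2
```

Request:
tcp_steps --ticks '[0,0,1,0,0,0,0,0,1,0,0,0,0,0,1,0,0,0]'

```text
clock: 14.2
position: [601.1, 47.0, 33.8]
ee_rot: [0.056, 0.998, 0.0, 0.0]
contact_force: [-2.3, -0.0, 5.7]
gripper_width: 48.5
grasp_force: 62.8
```

Request:
tcp_steps --ticks '[0,0,0,0,0,0,0,0,0,0,0,0,0,0,0,0,0,0,0,0,0,0,0,0,0,0,-2,0,0,0,0,0,-10,0,0,0,0,0,-40,0,0,0,0,0,-80,0,0,0,0,0,-120,0,0,0,0,0,-150,0,0,0]' --aperture 70

```text
clock: 15.2
position: [601.8, 47.0, 186.7]
ee_rot: [0.056, 0.998, 0.0, 0.002]
contact_force: [0.3, 0.7, -0.7]
gripper_width: 69.7
grasp_force: 0.0
```

```bash
python3 go.py 595 -312 170 83.5
```

```text
pos [601.8  47.  186.7] yaw 83.5 j6 -2.03 -> -1.44 F [ 0.3  0.7 -0.7] w 69.7 g 0.0
d [ -33.6 -357.5   16.4] rv [0.001 0.004 0.001]
```

Request:
tcp_steps --ticks '[-3,-40,0,0,0,0,-8,-85,0,0,0,0,-12,-130,0,0,0,0,-16,-175,0,0,0,0,-20,-220,0,0,0,0,-25,-265,0,0,0,0,-29,-310,5,0,0,0,-34,-345,10,0,0,0,-34,-358,16,0,0,0,-34,-358,16,0,0,0]' --aperture 60

```text
clock: 16.2
position: [593.2, -314.0, 165.8]
ee_rot: [0.058, 0.998, 0.0, -0.001]
contact_force: [-1.4, 0.7, 0.3]
gripper_width: 60.0
grasp_force: 0.0
```

Run:
```python
from h import *
im,d=viewer.get_image("top"); cv2.imwrite("pics/t5.png",im)
t=viewer.get_calibration("top"); H,S,V=cv2.split(cv2.cvtColor(im,cv2.COLOR_BGR2HSV))
print("mount",rect(t,np.uint8(V>100),(232,130,295,206),10)); print("board",rect(t,np.uint8((S>75)&(V>110)),(235,130,295,206),45))
w,d=viewer.get_image("wrist"); cv2.imwrite("pics/w5.png",w); np.save("pics/w5.npy",d)
c=viewer.get_calibration("wrist"); np.savez("pics/w5c.npz",**c)
g=np.hstack([cv2.resize(im[130:205,225:305],None,fx=4,fy=4.0,interpolation=2),cv2.resize(w,(400,300))]); cv2.imwrite("pics/c5.png",g)
```

```text
mount [598.6  48.  181.4 121.3  -6.6]
board [599.4  37.7 128.   61.8  -6.5]
```

View pics/c5.png

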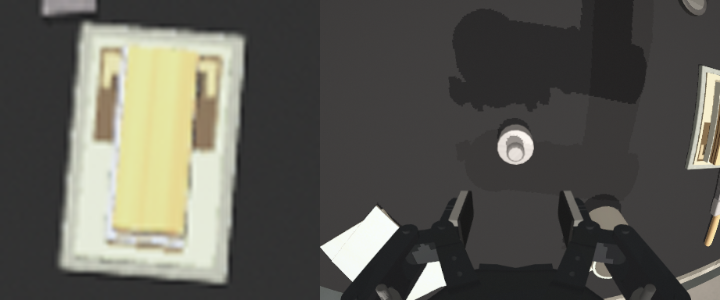

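The board lies on the plate (crop 119..194 wide, plate edges visible on both sides and at the bottom). The right half shows the round weight at crop (515,147). I'll locate its knob and measure the board more cleanly.

Add to h.py:
```python
def wpts(c,d):
    """wrist depth -> world points, HxWx3"""
    v,u=np.mgrid[:384,:512]; q=cv2.fisheye.undistortPoints(np.stack([u,v],-1).reshape(-1,1,2).astype(np.float64),c["K"],np.zeros(4)).reshape(-1,2)
    P=np.c_[q,np.ones(len(q))]*d.reshape(-1,1)-c["tvec"]
    return (P@cv2.Rodrigues(c["rvec"])[0]).reshape(384,512,3)
```

Run:
```python
from h import *
im=cv2.imread("pics/t5.png"); t=viewer.get_calibration("top"); b=im.astype(int)
H,S,V=cv2.split(cv2.cvtColor(im,cv2.COLOR_BGR2HSV))
m=cv2.morphologyEx(np.uint8((S>75)&(V>200)),cv2.MORPH_OPEN,np.ones((11,11)))
print("board",rect(t,m,(235,130,295,206),45))
P=wpts(np.load("pics/w5c.npz"),np.load("pics/w5.npy")); Z=P[...,2]
box=(abs(P[...,0]-600)<60)&(abs(P[...,1]+313)<60)
for lo,hi in [(28,38),(50,62)]:
    m=box&(Z>lo)&(Z<hi); q=P[m]; print(lo,m.sum(),q.min(0).round(1),q.max(0).round(1),np.median(q,0).round(1)); 
    (e,r)=cv2.minEnclosingCircle(q[:,:2].astype(np.float32)); print(np.round(e,1),round(r,1))
```

```bash
python3 go.py 600 -313 60 83.5
```

```text
board [566.1  45.3  44.9  33.5  -1.7]
28 1187 [ 575.7 -335.1   28.2] [ 621.3 -290.1   37.1] [ 592.2 -311.4   35. ]
[ 598.6 -312.8] 23.0
50 448 [ 587.7 -323.1   50.2] [ 609.5 -302.1   60.8] [ 596.8 -312.5   58.3]
[ 598.6 -312.7] 11.2
pos [ 594.2 -312.   167.1] yaw 83.5 j6 -1.44 -> -1.44 F [1.  0.3 0.2] w 59.8 g 0.0
d [ -5.9  -0.4 107.1] rv [ 0. -0.  0.]
```

Request:
tcp_steps --ticks '[-4.5,0,35,0,0,0,-4.5,0,75,0,0,0,-4.5,0,105,0,0,0,-4.5,0,122,0,0,0,-4.5,0,128,0,0,0,-4.5,0,128,0,0,0]'

```text
clock: 16.9
position: [599.2, -311.8, 39.0]
ee_rot: [0.056, 0.998, -0.0, -0.0]
contact_force: [0.1, 0.2, 0.2]
gripper_width: 60.2
grasp_force: 0.0
```

Request:
tcp_steps --ticks '[0,0,0,0,0,0,0,0,0,0,0,0,0,0,0,0,0,0,0,0,0,0,0,0,0,0,0,0,0,0,0,0,0,0,0,0,0,0,0,0,0,0,0,0,0,0,0,0]' --aperture 10

```text
clock: 17.7
position: [599.6, -313.6, 40.8]
ee_rot: [0.056, 0.998, -0.001, 0.001]
contact_force: [-1.2, -0.1, 5.4]
gripper_width: 19.5
grasp_force: 58.6
```

Request:
tcp_steps --ticks '[0,0,-10,0,0,0,0,0,-30,0,0,0,0,0,-60,0,0,0,0,0,-95,0,0,0,0,0,-125,0,0,0,0,0,-150,0,0,0,0,0,-160,0,0,0,0,0,-160,0,0,0]'

```text
clock: 18.5
position: [598.9, -313.0, 199.6]
ee_rot: [0.057, 0.998, 0.0, 0.001]
contact_force: [0.5, 0.1, -3.9]
gripper_width: 19.0
grasp_force: 59.0
```

Run:
```python
from h import *
w,d=viewer.get_image("top"); b=w.astype(int); H,S,V=cv2.split(cv2.cvtColor(w,cv2.COLOR_BGR2HSV))
for y in (150,160,170,180,190): print(y,[(int(S[y,x]),int(V[y,x])) for x in range(250,282,2)])
```

```text
150 [(72, 191), (68, 196), (5, 164), (67, 229), (76, 230), (73, 231), (80, 230), (78, 231), (74, 230), (74, 231), (87, 231), (88, 230), (55, 111), (68, 177), (64, 222), (29, 222)]
160 [(81, 144), (83, 144), (7, 235), (78, 230), (73, 231), (73, 230), (87, 231), (76, 230), (74, 230), (82, 231), (91, 231), (93, 219), (83, 141), (84, 142), (72, 156), (20, 231)]
170 [(18, 235), (11, 235), (26, 220), (76, 230), (74, 230), (82, 231), (82, 230), (78, 230), (76, 230), (88, 231), (92, 231), (47, 211), (17, 235), (18, 235), (17, 234), (27, 211)]
180 [(17, 235), (2, 230), (79, 230), (73, 230), (78, 230), (87, 231), (79, 231), (78, 230), (81, 230), (92, 231), (88, 229), (17, 235), (17, 235), (18, 235), (18, 235), (18, 201)]
190 [(18, 230), (50, 158), (30, 189), (7, 191), (2, 212), (28, 185), (15, 187), (13, 220), (6, 224), (6, 213), (3, 220), (17, 235), (18, 235), (17, 235), (18, 231), (18, 201)]
```

Run:
```python
from h import *
im=cv2.imread("pics/t5.png"); t=viewer.get_calibration("top")
H,S,V=cv2.split(cv2.cvtColor(im,cv2.COLOR_BGR2HSV))
for k in (5,9,11):
    m=cv2.morphologyEx(np.uint8((S>60)&(V>210)),cv2.MORPH_OPEN,np.ones((k,k)))
    print("board",k,rect(t,m,(235,130,295,206),45))
```

```bash
python3 go.py 632 44 110 83.5
```

```text
board 5 [602.4  45.6 127.1  48.9  -6.3]
board 9 [601.6  45.7 125.2  48.9  -6.3]
board 11 [601.6  45.7 125.2  48.9  -6.3]
pos [ 598.1 -312.6  197.8] yaw 83.5 j6 -1.44 -> -2.01 F [ 0.3  0.3 -5.2] w 19.0 g 59.0
d [  6.7 358.   88.3] rv [ 0.001 -0.002 -0.   ]
```

Request:
tcp_steps --ticks '[0,20,0,0,0,0,1,50,0,0,0,0,1,90,0,0,0,0,2,135,0,0,0,0,2,180,0,0,0,0,3,225,0,0,0,0,3,270,10,0,0,0,4,310,25,0,0,0,4,340,45,0,0,0,4,356,65,0,0,0]'

```text
clock: 19.55
position: [633.7, 43.7, 130.7]
ee_rot: [0.056, 0.998, -0.0, -0.002]
contact_force: [0.3, -0.7, -3.8]
gripper_width: 18.9
grasp_force: 59.2
```

Request:
tcp_steps --ticks '[0,0,10,0,0,0,0,0,20,0,0,0,0,0,28,0,0,0,0,0,32,0,0,0,0,0,35,0,0,0,0,0,35,0,0,0]'

```text
clock: 20.15
position: [635.1, 40.5, 99.0]
ee_rot: [0.057, 0.998, 0.0, 0.0]
contact_force: [1.0, 0.1, -4.7]
gripper_width: 19.1
grasp_force: 59.2
```

```bash
python3 go.py 634.3 42.1 86 83.5
```

```text
pos [635.1  40.5  99. ] yaw 83.5 j6 -2.0 -> -2.0 F [ 1.   0.1 -4.7] w 19.1 g 59.2
d [ 1.   1.5 13. ] rv [ 0.     0.    -0.001]
```

Request:
tcp_steps --ticks '[1,1,4,0,0,0,1,1,8,0,0,0,1,1,10,0,0,0,1,1,10,0,0,0]'

```text
clock: 20.55
position: [633.9, 42.2, 88.5]
ee_rot: [0.057, 0.998, -0.0, -0.0]
contact_force: [-0.4, -0.2, -4.3]
gripper_width: 19.3
grasp_force: 59.2
```

Request:
tcp_steps --ticks '[0,0,1,0,0,0,0,0,2,0,0,0,0,0,2,0,0,0]'

```text
clock: 20.85
position: [634.1, 42.2, 86.9]
ee_rot: [0.057, 0.998, -0.0, -0.0]
contact_force: [-0.2, -0.2, -4.6]
gripper_width: 19.1
grasp_force: 59.2
```

Request:
tcp_steps --ticks '[0,0,1,0,0,0,0,0,1,0,0,0,0,0,1,0,0,0]'

```text
clock: 21.15
position: [634.2, 42.2, 86.0]
ee_rot: [0.057, 0.998, 0.0, 0.0]
contact_force: [-0.1, 0.3, -3.8]
gripper_width: 19.3
grasp_force: 59.2
```

Request:
tcp_steps --ticks '[0,0,1,0,0,0,0,0,1,0,0,0,0,0,1,0,0,0]'

```text
clock: 21.45
position: [634.4, 42.1, 85.9]
ee_rot: [0.056, 0.998, -0.0, 0.0]
contact_force: [-1.6, -1.2, 1.9]
gripper_width: 18.9
grasp_force: 59.8
```

Request:
tcp_steps --ticks '[0,0,1,0,0,0,0,0,1,0,0,0,0,0,1,0,0,0]'

```text
clock: 21.75
position: [634.5, 42.1, 85.8]
ee_rot: [0.056, 0.998, -0.0, 0.001]
contact_force: [-4.4, 0.1, 6.7]
gripper_width: 19.1
grasp_force: 60.2
```

Request:
tcp_steps --ticks '[0,0,-1,0,0,0,0,0,-1,0,0,0,0,0,-1,0,0,0,0,0,-1,0,0,0,0,0,-5,0,0,0,0,0,-20,0,0,0,0,0,-50,0,0,0,0,0,-80,0,0,0,0,0,-100,0,0,0,0,0,-100,0,0,0]' --aperture 55

```text
clock: 22.75
position: [636.3, 42.5, 188.2]
ee_rot: [0.056, 0.998, 0.001, 0.004]
contact_force: [0.6, 0.7, 0.6]
gripper_width: 54.7
grasp_force: 0.0
```

```bash
python3 go.py 600 308 165 74.3
```

```text
pos [636.3  42.5 188.2] yaw 83.5 j6 -2.0 -> -2.56 F [0.6 0.7 0.6] w 54.7 g 0.0
d [ 66.1 259.7  23.3] rv [0.003 0.008 0.161]
```

Request:
tcp_steps --ticks '[11,40,0,0,0,0.08,22,85,0,0,0,0.16,33,130,0,0,0,0.16,45,175,5,0,0,0.16,56,215,12,0,0,0.16,64,245,20,0,0,0.16,66,260,23,0,0,0.16,66,260,23,0,0,0.16]'

```text
clock: 23.55
position: [597.1, 309.4, 159.1]
ee_rot: [0.135, 0.991, -0.001, -0.001]
contact_force: [-0.2, -0.2, -0.3]
gripper_width: 55.1
grasp_force: 0.0
```

Run:
```python
from h import *
w,d=viewer.get_image("wrist"); P=wpts(viewer.get_calibration("wrist"),d); Z=P[...,2]
box=(abs(P[...,0]-605)<50)&(abs(P[...,1]-310)<50)
for lo,hi in [(30,38),(50,62)]:
    q=P[box&(Z>lo)&(Z<hi)]; print(np.round(cv2.minEnclosingCircle(q[:,:2].astype(np.float32))[0],1),cv2.minAreaRect(q[:,:2].astype(np.float32)),len(q),np.median(q[:,2]))
im,d=viewer.get_image("top"); cv2.imwrite("pics/t6.png",im); cv2.imwrite("pics/c6.png",np.hstack([cv2.resize(im[120:215,210:310],None,fx=4,fy=4,interpolation=2),cv2.resize(w,None,fx=.75,fy=.99)[:380]]))
```

```bash
python3 go.py 605 310 38 74.3
```

```text
[604.7 311.3] ((604.841064453125, 311.05731201171875), (46.16511917114258, 46.36292266845703), 74.11360931396484) 1755 35.16451978642969
[605.1 311. ] ((604.7359619140625, 311.212158203125), (20.99053192138672, 20.586688995361328), 28.154115676879883) 471 58.50902217765519
pos [597.9 307.2 160.4] yaw 74.3 j6 -2.56 -> -2.56 F [ 0.5 -0.1 -0.4] w 54.7 g 0.0
d [ -6.2   4.7 122.4] rv [-0.001 -0.001  0.001]
```

View pics/c6.png

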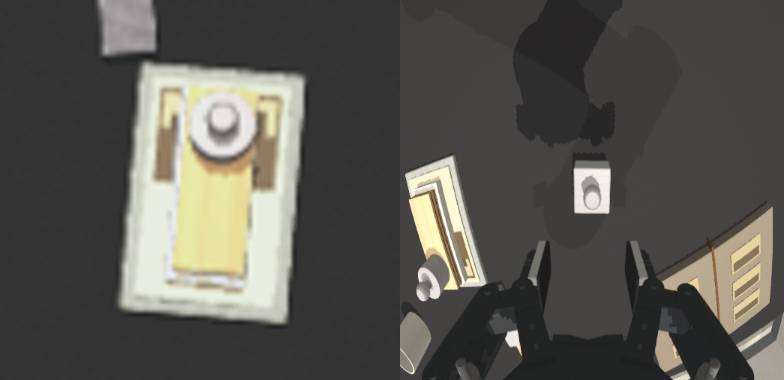

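The round weight stands on the photo half of the board (crop (222,125)). The square weight is aligned between the fingers, with its knob at (604.8, 311.2).

Request:
tcp_steps --ticks '[-6,6,35,0,0,0,-6,6,75,0,0,0,-6,6,103,0,0,0,-6,6,117,0,0,0,-6,6,121,0,0,0,-6,6,121,0,0,0]'

```text
clock: 24.25
position: [606.2, 311.7, 40.7]
ee_rot: [0.137, 0.991, 0.0, 0.001]
contact_force: [-0.8, 0.1, -0.1]
gripper_width: 55.4
grasp_force: 0.0
```

Request:
tcp_steps --ticks '[0,0,0,0,0,0,0,0,0,0,0,0,0,0,0,0,0,0,0,0,0,0,0,0,0,0,0,0,0,0,0,0,0,0,0,0,0,0,0,0,0,0,0,0,0,0,0,0]' --aperture 10

```text
clock: 25.05
position: [606.0, 312.3, 42.0]
ee_rot: [0.136, 0.991, 0.0, 0.001]
contact_force: [-2.0, -1.3, 5.1]
gripper_width: 18.8
grasp_force: 58.5
```

Request:
tcp_steps --ticks '[0,0,-10,0,0,0,0,0,-30,0,0,0,0,0,-60,0,0,0,0,0,-95,0,0,0,0,0,-125,0,0,0,0,0,-150,0,0,0,0,0,-160,0,0,0,0,0,-160,0,0,0]'

```text
clock: 25.85
position: [605.3, 312.6, 200.7]
ee_rot: [0.136, 0.991, 0.001, 0.0]
contact_force: [-0.0, -0.6, -5.4]
gripper_width: 18.8
grasp_force: 59.1
```

Run:
```python
from h import *
im=cv2.imread("pics/t6.png"); t=viewer.get_calibration("top")
H,S,V=cv2.split(cv2.cvtColor(im,cv2.COLOR_BGR2HSV))
x0,y0,x1,y1=255,138,280,166
m=np.uint8((S<30)&(V>100)); m=cv2.morphologyEx(m,cv2.MORPH_OPEN,np.ones((5,5))); print("round",rect(t,m,(252,138,277,162),79))
```

```bash
python3 go.py 569.7 49.3 130 83.5
```

```text
round [634.3  41.   41.3  38.   -1.7]
pos [605.3 312.6 200.7] yaw 74.3 j6 -2.56 -> -2.05 F [-0.  -0.6 -5.4] w 18.8 g 59.1
d [ -36.7 -263.2   70.2] rv [ 0.002  0.001 -0.16 ]
```

Request:
tcp_steps --ticks '[-3,-20,0,0,0,0,-7,-50,0,0,0,-0.05,-12,-90,0,0,0,-0.1,-18,-130,0,0,0,-0.16,-24,-170,0,0,0,-0.16,-29,-208,0,0,0,-0.16,-34,-240,10,0,0,-0.16,-37,-258,30,0,0,-0.16,-37,-263,50,0,0,-0.16,-37,-263,60,0,0,-0.16]'

```text
clock: 26.85
position: [567.0, 47.3, 135.9]
ee_rot: [0.058, 0.998, -0.001, -0.004]
contact_force: [-0.1, -0.2, -5.8]
gripper_width: 18.9
grasp_force: 59.3
```

Request:
tcp_steps --ticks '[0,0,10,0,0,0,0,0,20,0,0,0,0,0,30,0,0,0,0,0,38,0,0,0,0,0,42,0,0,0,0,0,42,0,0,0]'

```text
clock: 27.45
position: [569.7, 49.0, 97.3]
ee_rot: [0.056, 0.998, -0.0, -0.001]
contact_force: [-0.4, -1.1, -4.5]
gripper_width: 18.8
grasp_force: 59.3
```

```bash
python3 go.py 569.7 49.3 88 83.6
```

```text
pos [569.7  49.   97.3] yaw 83.5 j6 -2.05 -> -2.05 F [-0.4 -1.1 -4.5] w 18.8 g 59.3
d [0.  0.3 9.3] rv [-0.001 -0.001 -0.001]
```

Request:
tcp_steps --ticks '[0,0,3,0,0,0,0,0,6,0,0,0,0,0,8,0,0,0,0,0,8,0,0,0]'

```text
clock: 27.85
position: [569.8, 48.8, 89.7]
ee_rot: [0.057, 0.998, -0.0, -0.0]
contact_force: [0.6, 0.2, -4.8]
gripper_width: 18.9
grasp_force: 59.3
```

Request:
tcp_steps --ticks '[0,0,1,0,0,0,0,0,1.5,0,0,0,0,0,1.5,0,0,0]'

```text
clock: 28.15
position: [570.0, 48.9, 88.4]
ee_rot: [0.057, 0.998, -0.0, -0.0]
contact_force: [0.1, -0.6, -6.1]
gripper_width: 18.9
grasp_force: 59.3
```

Request:
tcp_steps --ticks '[0,0,1,0,0,0,0,0,1,0,0,0,0,0,1,0,0,0]'

```text
clock: 28.45
position: [570.0, 48.9, 87.5]
ee_rot: [0.057, 0.998, -0.0, -0.0]
contact_force: [-0.0, -0.9, -3.7]
gripper_width: 19.2
grasp_force: 59.3
```

Request:
tcp_steps --ticks '[0,0,1,0,0,0,0,0,1,0,0,0,0,0,1,0,0,0]'

```text
clock: 28.75
position: [570.2, 48.8, 87.1]
ee_rot: [0.056, 0.998, -0.0, 0.0]
contact_force: [-2.7, -0.3, -0.4]
gripper_width: 19.2
grasp_force: 59.8
```

Request:
tcp_steps --ticks '[0,0,1,0,0,0,0,0,1,0,0,0,0,0,1,0,0,0]'

```text
clock: 29.05
position: [570.2, 48.6, 86.9]
ee_rot: [0.056, 0.998, -0.0, 0.0]
contact_force: [-3.6, -1.6, 6.0]
gripper_width: 19.0
grasp_force: 60.3
```

Landed. I'll release, rise and move clear to the left, then check.

Request:
tcp_steps --ticks '[0,0,-1,0,0,0,0,0,-1,0,0,0,0,0,-1,0,0,0,0,0,-1,0,0,0,0,0,-5,0,0,0,0,0,-20,0,0,0,0,0,-50,0,0,0,0,0,-80,0,0,0,0,0,-110,0,0,0,0,0,-120,0,0,0]' --aperture 55

```text
clock: 30.05
position: [571.8, 49.3, 209.4]
ee_rot: [0.056, 0.998, 0.001, 0.003]
contact_force: [0.8, -0.1, 0.3]
gripper_width: 54.8
grasp_force: 0.0
```

Request:
tcp_steps --ticks '[0,40,0,0,0,0,0,85,0,0,0,0,0,130,0,0,0,0,0,175,0,0,0,0,0,215,0,0,0,0,0,240,0,0,0,0,0,250,0,0,0,0,0,250,0,0,0,0,0,250,0,0,0,0]'

```text
clock: 30.95
position: [598.0, 296.4, 205.0]
ee_rot: [0.057, 0.998, -0.0, -0.001]
contact_force: [1.2, 0.5, 0.2]
gripper_width: 55.4
grasp_force: 0.0
```

Run:
```python
from h import *
im,d=viewer.get_image("top"); cv2.imwrite("pics/t7.png",im); t=viewer.get_calibration("top")
H,S,V=cv2.split(cv2.cvtColor(im,cv2.COLOR_BGR2HSV)); print("mount",rect(t,np.uint8(V>100),(232,130,295,206),10))
Rm=cv2.Rodrigues(t["rvec"])[0]; v,u=np.mgrid[:384,:512]; P=(np.stack([u,v,u*0+1],-1)@np.linalg.inv(t["K"]).T*d[...,None]-t["tvec"])@Rm
for n,x,y,lo,hi in [("board",602,46,40,50),("round",634,42,73,84),("knobR",634,42,95,108),("square",570,49,73,84),("knobS",570,49,95,108)]:
    s=80 if n=="board" else 32
    q=P[(abs(P[...,0]-x)<s)&(abs(P[...,1]-y)<s)&(P[...,2]>lo)&(P[...,2]<hi)]; r=cv2.minAreaRect(q[:,:2].astype(np.float32)); print(n,len(q),np.round(r[0],1),np.round(r[1],1),round(r[2],1),np.median(q[:,2]).round(1))
s,_=viewer.get_image("side")
cv2.imwrite("pics/c7.png",np.hstack([cv2.resize(im[120:215,210:310],None,fx=4,fy=4,interpolation=2),cv2.resize(s[165:260,240:340],None,fx=4,fy=4,interpolation=2)]))
```

```text
mount [598.6  48.  181.5 121.3  -6.5]
board 276 [601.   45.6] [ 49.7 130.3] 83.4 45.0
round 172 [633.5  41. ] [43.6 45. ] 88.8 78.4
knobR 51 [633.   39.8] [19.2 19.1] 46.1 102.2
square 237 [569.3  47.1] [45.7 45.8] 82.4 78.9
knobS 52 [568.8  47.3] [18.6 18.9] 88.9 101.1
```

View pics/c7.png

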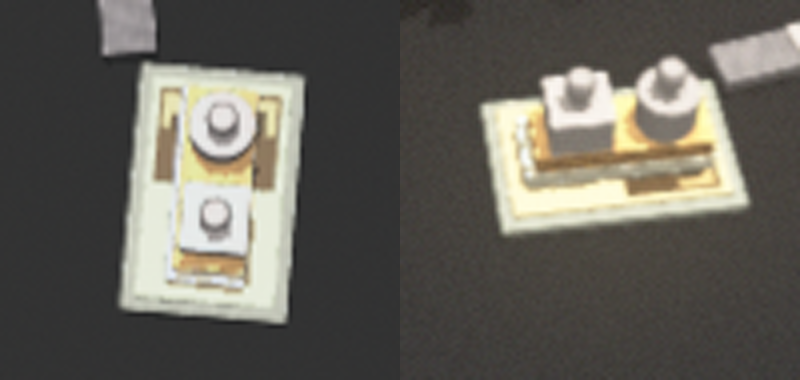

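The stack is correct: round weight over the photo (crop (222,125)), square weight over the blank end (crop (215,218)), heights and centres all within tolerance. Handing in.

```bash
python3 -c "
from bench import arm
print(arm.job_done())"
```

```text
the job is handed in; nothing more can be done
None
```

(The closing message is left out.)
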